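# Fit a sprung filter cartridge into the calibrator's dock

## Robot

A 6-joint arm with a two-finger parallel gripper is mounted at the origin on the work surface. World frame = base frame: x ahead of the robot, y to its left, z up, the work surface at z = 0. Lengths are in m, angles in rad, forces in N, time in s.
With the tool pointing down it reaches from about 0.225 to 0.875 m from the base axis. Payload 3.4 kg.
Tool frame: the origin (TCP) lies where the fingers leave the gripper's body, on its centre line; the fingertips stand 73 mm ahead of it and the grasp point (between the pads) lies 54 mm ahead of it (manip.grip_point_offset is the distance from the TCP to the grasp point, in m); z points along the fingers, y is the line along which they close (so a half turn about z gives the same grasp; the last joint's range is limited). The gripper opens to 85 mm and grips with 20 to 120 N. Pads are 22 mm wide; open, the fingers measure 114 mm over their backs; the gripper's body (76 mm by 85 mm) begins 54 mm behind the grasp point. The pads swing forward as they close: fully open they stand 13 mm farther back than shut.
Start: joints at [1.204, 0.276, 1.505, -0, 1.361, -0.121], TCP at [0.14, 0.558, 0.304] pointing down, gripper open.
Joint ranges: [-2.89, 2.89], [-0.75, 2.08], [0.22, 2.7], [-1.18, 4.32], [0.11, 2.71], [-2.7, 2.7]. Speed limits (rad/s): [2.57, 2.57, 3.14, 3.14, 3.14, 3.14].

## Interface

Orientations are given as a unit quaternion [w, x, y, z].
In Python, from rig import sensors, cams, manip, spotter gives the robot as it stands.
- The arm moves only by the tool drive_tool, never from a script. Its argument "targets" is a list of rows, each a list of 4 numbers: the shift along the world's x, y, z in m, then the turn about the world's z in degrees. In form: [[dx, dy, dz, spin], ...]. A call has exactly 5 rows; each row shifts and turns the commanded pose from where the row before left it; what a row does not reach is not made up. A row lasts 1/8 s, in which the tool goes at most 62.5 mm and 10.7 degrees, less where a joint would pass 70% of its speed; a pose out of reach is approached as far as the arm can. A call is refused whole if a number of a shift passes 0.0625 or a number of a turn 10.7, either way. A call with a gripper value outside its range is refused whole. "jaw" is the finger opening in m, from 0 to 0.0854, set as the call begins (left out, the last holds). The fingers move at their own pace and stop on an object; "force" is the grip in N (left out, the last holds). Time passes only in rows, so rows that do not move let the fingers close, or fill a call up. It gives the time, the measured TCP pose, the force and the opening at its end, in the units of the state.
- sensors.get_state(): the state, without advancing time (a new reading comes with each control period).
- cams.get_image(name): name is "scene" or "side" or "wrist"; returns a dict with "color" (384x512x3 uint8, red, green, blue), "intrinsics" (3x3 intrinsics, pixels), "R" (3x3) and "t" (3): a world point X has camera coordinates R X + t. Camera axes: x right, y down, z forward; pixel columns grow to the right and rows downward; lengths in m; the calibration is good to about 2 mm. A picture is of the moment at which its call begins. There is no depth.
- manip.sign_off(): hands the job in, once; it reports no verdict.
Trained networks look in the newest picture that a camera, given by its name, has taken for a name from the list of things; names that differ only in an ending like _2 or _b are one class to them, and where a whole thing is asked for, a point or a joint stands for the part that bears it (a point fixed in the world has none). Each returns a list of dicts, best first, with "score" (0 to 1); they miss things now and then, are a little off and sometimes report something else, mostly with a low value. They report only what shows in the picture. A call takes as long as a camera call. They do not tell look-alikes from the thing itself.
- spotter.find_in(query, camera): "point" ([x, y, z] in m, in world coordinates, good to about 4 mm: the middle of the surface that is visible of it).
- spotter.landmark_of(query, camera): "point" ([x, y, z] in m, in world coordinates, good to about 4 mm: a listed point, or the origin of a listed thing).
The state is a dict: "clock": time; "qpos": joint angles; "qd": joint speeds; "effort": joint torques, N m; "position": TCP position; "ee_rot": TCP orientation; "contact_force": force on the tool from outside, world axes, zero at the start; "moment": the same for the moment, N m; "width": finger opening in m.
Only numpy, scipy, OpenCV 4.12 (cv2) and the standard library are available. Lean on these libraries where they do the work, as an engineer would, in place of code of your own. Each camera call takes 0.05 s, during which the arm holds its last target. There are 200 camera calls.

## Task

Fit the fresh, blue-banded filter cartridge into the dock: black sprung nozzle into the tall slotted aluminium port, press it in just far enough for the brass nozzle to pass down beside the brass port, then let the spring push the brass nozzle fully home into its hole and let go. Work gently: a firm push on the spring is enough, never force the cartridge against the dock. Leave the orange-banded cartridge and everything else on the bench where it lies.

Things in the scene. Friction and masses are not known exactly. Their poses are not given: they have to be found in the camera images.
- fresh: fresh filter cartridge: white housing 40 (x) x 60 (y) x 30 (z) mm with two BLUE bands, about 0.24 kg (varies by a quarter). Origin at the housing's centre, z up; a nozzle at each y end, both 12 mm thick on its y axis; free length 100 mm. It starts level on a grey block 28 x 56 x 20 mm, its long sides free down to the mat
- fresh_fixed_tip (a point): tip of the fixed BRASS nozzle, on the cartridge's axis 44 mm from its origin towards -y. The nozzle stands 14 mm out of the housing; its last 5 mm taper to a 7 mm tip
- fresh_sprung_tip (a point): tip of the BLACK round-nosed sprung nozzle when fully out (the point does not follow the nozzle), on the axis 56 mm from the cartridge's origin towards +y. The nozzle stands 26 mm out and can be pressed in 14 mm to a hard stop: 2.5 N starts it, 8 N at 11 mm, 9.5 N at 14 mm
- dock: dock: dark steel base plate 110 (x) x 190 (y) x 10 mm, fixed; origin under its centre, z up. An aluminium yoke on it (bar 44 mm wide, top 20 mm above the origin) carries two port blocks 32 mm wide, facing each other along y, open between on both long sides. The yoke is clamped up to 8 mm off centre, either way along y: this shift is NOT measured, it must be felt or seen
- dock_brass (a point): point of the base (does not follow the yoke): middle of the BRASS port's hole mouth if the yoke were central, at y = -39.5, z = 55 mm in the dock's frame. The port is 69 mm tall above the dock's origin; its hole, facing +y, is 15 x 15 mm, from 49 to 64 mm high, 8 mm deep
- dock_slot (a point): point of the base (does not follow the yoke): back wall of the tall ALUMINIUM port's slot if the yoke were central, y = 49.5, z = 55 mm in the dock's frame. The port (yellow strip at its foot) is 102 mm tall with inner face at y = 39.5 mm; slot 16 mm wide, 10 mm deep, open on top and towards the brass port, its floor 49 mm high
- dock_home (a point): point of the base: where the cartridge's origin lies when home if the yoke were central, y = -3.5, z = 55 mm in the dock's frame; cartridge level, its y along the dock's y, black nozzle then pressed in 3 mm against the slot's back wall. To pass down beside the brass port it must be pressed in over 11 mm. The yoke's shift adds to this y
- poppet (a joint): small red sealing pin in the bottom of the brass port's hole, in m: 0 = out, 0.005 = pushed fully in, which a cartridge with its brass nozzle fully home does
- spent: the spent cartridge, same as the fresh one but with ORANGE bands, on its own grey block; origin at its housing's centre. Leave alone
- meter_a: navy handheld meter 150 x 78 x 32 mm, origin under its centre; leave alone
- meter_b: navy handheld meter 150 x 78 x 32 mm, origin under its centre; leave alone
- logger: purple handheld logger 120 x 62 x 32 mm, origin under its centre; leave alone
- driver: screwdriver lying on the mat; leave alone
- jar: small amber jar, 48 mm wide, 55 mm tall, origin under its centre; leave alone
- adapter: small brass adapter standing on the mat, 24 mm wide, 30 mm tall, origin under its centre; leave alone
Not all that is in view belongs to the job. Leave any brown, pink or turquoise look-alike of the fresh alone.

How it is judged:
By the outcome, as a careful person would: the job done as asked, in the order asked, and still so for the second after the job is handed in, with the robot touching nothing.
It also fails if it takes over 64 s, if anything falls off the work surface, if the arm or the gripper's body presses on something with over 40 N, if the wrist force passes 120 N, or if a joint passes its speed limit or range.

## Working session

There is one attempt and no reset: what is moved stays moved. The work goes in short steps, Python scripts to look and compute and a tool call to move; the robot and the scene stay as the last step left them, time stands still between calls to the robot, and variables do not carry over. Pictures are saved under pics/ and viewed, on a budget of 10 in all, crops included, one or two more only if the job needs it, and the job is handed in when it is done.

Besides the shell and the picture viewer there is one more tool, called after "Call:" as a command line: name --pt "numbers of a row" for each row, then --argument value for the rest. drive_tool: Moves the arm, as the interface text tells. Its arguments: {"type":"object","properties":{"targets":{"type":"array","items":{"type":"array","items":{"type":"number"}}},"jaw":{"type":"number"},"force":{"type":"number"}},"required":["targets"]}

```bash
mkdir -p pics; cat > h.py <<'E'
import numpy as np, cv2
from rig import sensors, cams, manip, spotter
def shot(cam, name=None):
    im=cams.get_image(cam)
    if name: cv2.imwrite('pics/'+name, im['color'][:,:,::-1])
    return im
def proj(im,X):
    c=im['R']@np.array(X)+np.array(im['t']); p=im['intrinsics']@c; return (p[:2]/p[2]).round(1)
def ray_z(im,uv,z):
    R=np.array(im['R']);t=np.array(im['t']); o=-R.T@t
    d=R.T@np.linalg.inv(im['intrinsics'])@np.array([uv[0],uv[1],1.]); return o+d*(z-o[2])/d[2]
def tri(obs):
    A=[];b=[]
    for im,uv in obs:
        R=np.array(im['R']);t=np.array(im['t']);o=-R.T@t
        d=R.T@np.linalg.inv(im['intrinsics'])@np.array([uv[0],uv[1],1.]);d/=np.linalg.norm(d)
        P=np.eye(3)-np.outer(d,d);A.append(P);b.append(P@o)
    return np.linalg.lstsq(np.vstack(A),np.hstack(b),rcond=None)[0]
E
python3 - <<'E'
from h import *
a=shot('scene');b=shot('side')
cv2.imwrite('pics/scene0.png',a['color'][:,:,::-1]);cv2.imwrite('pics/side0.png',b['color'][:,:,::-1])
for c in ('scene','side'):
  for n in ['fresh','fresh_fixed_tip','fresh_sprung_tip','spent','dock','dock_brass','dock_slot','dock_home']:
    for r in spotter.landmark_of(n,c)[:3]: print(c,n,np.round(r['point'],4),round(r['score'],2))
s=sensors.get_state();print(s)
E
```

```text
scene fresh [0.7417 0.2231 0.015 ] 0.88
scene fresh [0.595  0.1062 0.0193] 0.78
scene fresh [0.6051 0.2464 0.0363] 0.51
scene fresh_fixed_tip [0.5945 0.2036 0.0368] 0.75
scene fresh_fixed_tip [0.5695 0.1366 0.0149] 0.7
scene fresh_fixed_tip [0.792  0.2287 0.0143] 0.63
scene fresh_sprung_tip [0.4822 0.2065 0.0151] 0.78
scene fresh_sprung_tip [0.6346 0.0654 0.01  ] 0.7
scene fresh_sprung_tip [0.6285 0.2977 0.0353] 0.67
scene spent [0.4416 0.113  0.039 ] 0.54
scene dock [ 0.5494 -0.2153  0.0024] 0.71
scene dock_brass [ 0.5579 -0.2529  0.0593] 0.87
scene dock_slot [ 0.544  -0.1676  0.0583] 0.95
scene dock_home [ 0.5491 -0.2171  0.0597] 0.94
scene dock_home [0.5919 0.2025 0.04  ] 0.53
side fresh [0.5919 0.1012 0.0181] 0.89
side fresh [0.471  0.2562 0.0184] 0.71
side fresh [0.7428 0.2186 0.0183] 0.64
side fresh_fixed_tip [0.5685 0.1338 0.0182] 0.83
side fresh_fixed_tip [0.7885 0.2288 0.0186] 0.71
side fresh_fixed_tip [0.464  0.3039 0.0211] 0.67
side fresh_sprung_tip [0.6335 0.0647 0.0188] 0.92
side fresh_sprung_tip [0.4844 0.2015 0.0166] 0.78
side fresh_sprung_tip [0.6923 0.2054 0.0166] 0.
[... 178 characters left out ...]
de dock_home [ 0.5493 -0.2204  0.0541] 0.64
{'clock': 0.9, 'qpos': array([ 1.20396262e+00,  2.75876793e-01,  1.50491196e+00, -4.94468168e-06,
        1.36070253e+00, -1.20982013e-01]), 'qd': array([-0.00024127, -0.00042264, -0.00026926,  0.00044384, -0.00069369,
       -0.00077782]), 'effort': array([ 3.13991959e-04, -4.16638541e+01, -2.46109629e+01, -1.57308568e-04,
       -1.13925526e-05,  3.35744062e-06]), 'position': array([0.13994735, 0.55772603, 0.30393648]), 'ee_rot': array([1.45862482e-05, 1.22615986e-01, 9.92454189e-01, 4.85990821e-05]), 'contact_force': array([0.27275125, 0.45396865, 0.1341753 ]), 'moment': array([ 0.02351136, -0.0345498 ,  0.02335166]), 'width': 0.085491444167364}
```

View pics/scene0.png

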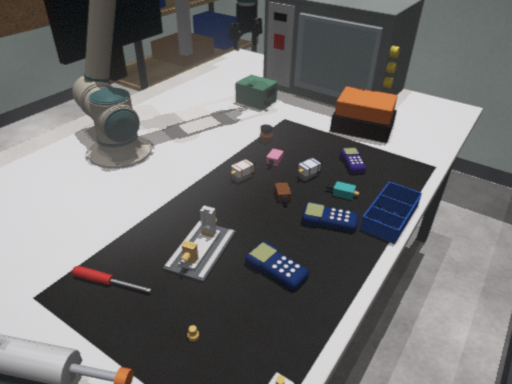

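View pics/side0.png

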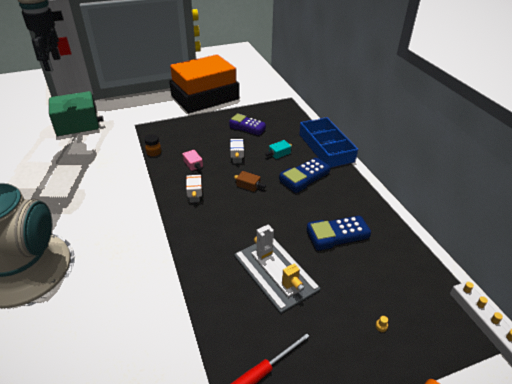

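The blue-banded fresh is at scene (309,169) / side (237,150), the orange one at (243,170) / (194,187). Dock: brass port at scene (190,250), aluminium port at (208,218). The fresh is therefore near (0.606, 0.247), with yaw about -20°. I'll move over it.

Call:
drive_tool --pt "0.0466 -0.0311 -0.005 -9.6" --pt "0.0466 -0.0311 -0.005 -9.6" --pt "0.0466 -0.0311 -0.005 -9.6" --pt "0.0466 -0.0311 -0.005 -9.6" --pt "0.0466 -0.0311 -0.005 -9.6"

```text
clock: 1.52
position: [0.3743, 0.4012, 0.279]
ee_rot: [0.0, 0.518, 0.855, 0.0]
contact_force: [0.3, 0.1, 0.1]
width: 0.0854
```

Call:
drive_tool --pt "0.0466 -0.0311 -0.005 -9.6" --pt "0.0466 -0.0311 -0.005 -9.6" --pt "0.0466 -0.0311 -0.005 -9.6" --pt "0.0466 -0.0311 -0.005 -9.6" --pt "0.0466 -0.0311 -0.005 -9.6"

```text
clock: 2.15
position: [0.6074, 0.2456, 0.2538]
ee_rot: [-0.0, 0.821, 0.571, 0.0]
contact_force: [0.2, 0.4, 0.1]
width: 0.0855
```

Call:
drive_tool --pt "0 0 0 0" --pt "0 0 0 0" --pt "0 0 0 0" --pt "0 0 0 0" --pt "0 0 0 0"

```text
clock: 2.78
position: [0.6054, 0.2474, 0.2543]
ee_rot: [0.0, 0.819, 0.574, 0.0]
contact_force: [0.1, 0.2, 0.5]
width: 0.0851
```

```bash
python3 - <<'E'
from h import *
im=shot('wrist','w1.png')
for n in ['fresh','fresh_fixed_tip','fresh_sprung_tip']:
    for r in spotter.landmark_of(n,'wrist')[:3]: print(n,np.round(r['point'],4),round(r['score'],2),proj(im,r['point']))
s=sensors.get_state();print(s['clock'],s['position'],s['ee_rot'],s['contact_force'],s['qpos'])
E
```

```text
fresh [0.4751 0.2629 0.0178] 0.81 [147.4 204.6]
fresh [0.5973 0.1035 0.0206] 0.68 [290.4 286.6]
fresh [0.6105 0.2426 0.0394] 0.65 [263.6 186.5]
fresh_fixed_tip [0.5679 0.1431 0.0236] 0.94 [257.8 268.8]
fresh_fixed_tip [0.4619 0.3042 0.0213] 0.87 [118.9 176.4]
fresh_fixed_tip [0.7867 0.2319 0.0196] 0.8 [420.6 136.6]
fresh_sprung_tip [0.6395 0.0605 0.0192] 0.97 [331.7 303.3]
fresh_sprung_tip [0.6289 0.2976 0.0391] 0.72 [262.4 130.4]
fresh_sprung_tip [0.6914 0.2151 0.0163] 0.68 [338.2 179.8]
2.975 [0.60575678 0.24692582 0.2540304 ] [8.16139610e-05 8.19459079e-01 5.73137685e-01 7.83279039e-05] [0.29874967 0.93227145 0.79677966] [ 2.80823119e-01  4.22757978e-01  1.40422148e+00 -1.07262578e-04
  1.31441215e+00  6.30987183e-01]
```

View pics/w1.png

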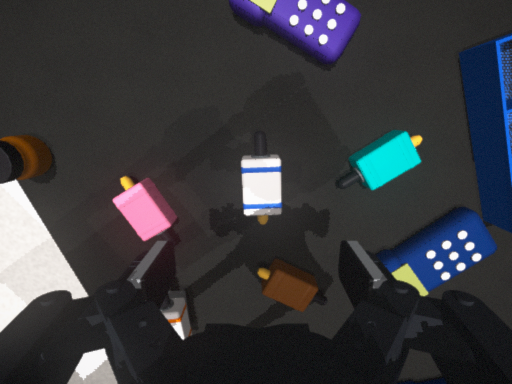

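Fresh is centred in the wrist view (nozzles at (260,132) and (263,222)), aligned to the fingers within about 2°. I'll work out its pose from the pixels.

```bash
python3 - <<'E'
from h import *
im=shot('wrist'); c=im['color'].astype(int)
roi=np.zeros(c.shape[:2],bool); roi[145:225,225:300]=1
m=(c[:,:,2]>110)&roi   # white or blue
ys,xs=np.nonzero(m); print(m.sum(),xs.min(),xs.max(),ys.min(),ys.max())
rect=cv2.boxPoints(cv2.minAreaRect(np.c_[xs,ys].astype(np.float32)))
W=np.array([ray_z(im,p,0.05) for p in rect]);print(rect.round(1));print(W.round(4));print(W.mean(0))
print([np.linalg.norm(W[i]-W[i-1]).round(4) for i in range(4)])
for i in range(4): d=W[i]-W[i-1];print(np.degrees(np.arctan2(d[1],d[0])))
a=ray_z(im,(260.5,132),.035);b=ray_z(im,(263.5,223),.035);d=a-b;print(a,b,np.linalg.norm(d),np.degrees(np.arctan2(d[1],d[0]))-90, b+d*.44)
s=sensors.get_state();w,x,y,z=s['ee_rot'];print(s['position'],'tool y',np.degrees(np.arctan2(y*y-x*x,2*x*y)))
print(-np.array(im['R']).T@im['t'])
E
```

```text
2273 241 281 154 215
[[239.9 155.6]
 [279.7 153.7]
 [282.4 213.4]
 [242.6 215.2]]
[[0.6002 0.2826 0.05  ]
 [0.6377 0.2708 0.05  ]
 [0.6203 0.2106 0.05  ]
 [0.5804 0.2231 0.05  ]]
[0.60965503 0.24677622 0.05      ]
[np.float64(0.0627), np.float64(0.0393), np.float64(0.0626), np.float64(0.0418)]
71.5489840551344
-17.488048186448523
-106.14298176049894
162.6711623236783
[0.6269235  0.29600775 0.035     ] [0.59632906 0.20143557 0.035     ] 0.09939777156575913 -17.92658262331166 [0.60979061 0.24304733 0.035     ]
[0.60583707 0.24685468 0.25401999] tool y -20.06968741402596
[0.62923346 0.31445321 0.32343393]
```

Call:
drive_tool --pt "0.004 -0.002 -0.04 2" --pt "0 0 -0.04 0" --pt "0 0 -0.04 0" --pt "0 0 -0.028 0" --pt "0 0 -0.015 0"

```text
clock: 3.65
position: [0.6093, 0.2445, 0.0892]
ee_rot: [-0.0, 0.809, 0.587, -0.001]
contact_force: [0.1, 0.2, 0.3]
width: 0.0854
```

Call:
drive_tool --pt "0 0 0 0" --pt "0 0 0 0" --pt "0 0 0 0" --pt "0 0 0 0" --pt "0 0 0 0" --jaw 0.03 --force 50

```text
clock: 4.28
position: [0.6109, 0.2451, 0.0926]
ee_rot: [0.001, 0.809, 0.587, 0.002]
contact_force: [0.2, 0.1, 5.6]
width: 0.0393
```

Call:
drive_tool --pt "0 0 0 0" --pt "0 0 0 0" --pt "0 0 0 0" --pt "0 0 0 0" --pt "0 0 0 0"

```text
clock: 4.9
position: [0.6109, 0.2451, 0.0927]
ee_rot: [0.001, 0.809, 0.587, 0.002]
contact_force: [0.4, -0.3, 6.3]
width: 0.0394
```

Call:
drive_tool --pt "0 0 0.015 0" --pt "0 0 0.035 0" --pt "0 0 0.04 0" --pt "0 0 0.04 0" --pt "0 0 0.03 0"

```text
clock: 5.52
position: [0.6098, 0.2447, 0.2532]
ee_rot: [0.0, 0.809, 0.587, 0.001]
contact_force: [0.6, -0.3, -2.8]
width: 0.0393
```

Call:
drive_tool --pt "-0.005 -0.05 0 2.7" --pt "-0.005 -0.055 0 2.7" --pt "-0.005 -0.055 0 2.7" --pt "-0.005 -0.055 0 2.7" --pt "-0.005 -0.055 0 2.7"

```text
clock: 6.15
position: [0.5841, -0.0269, 0.2512]
ee_rot: [-0.0, 0.734, 0.679, -0.0]
contact_force: [0.9, 0.6, -2.6]
width: 0.0394
```

Call:
drive_tool --pt "-0.005 -0.055 0 2.7" --pt "-0.005 -0.055 0 2.7" --pt "-0.005 -0.055 0 2.7" --pt "-0.005 -0.055 0 2.7" --pt "-0.005 -0.055 0 2.7"

```text
clock: 6.78
position: [0.5591, -0.3018, 0.2512]
ee_rot: [-0.0, 0.649, 0.76, 0.0]
contact_force: [0.2, 0.1, -1.4]
width: 0.0394
```

Call:
drive_tool --pt "0 0 0 0" --pt "0 0 0 0" --pt "0 0 0 0" --pt "0 0 0 0" --pt "0 0 0 0"

```text
clock: 7.4
position: [0.5602, -0.2993, 0.2511]
ee_rot: [0.0, 0.65, 0.76, 0.0]
contact_force: [0.5, 0.2, -2.0]
width: 0.0392
```

```bash
python3 - <<'E'
from h import *
im=shot('wrist','w2.png')
for n in ['dock','dock_brass','dock_slot','dock_home']:
    for r in spotter.landmark_of(n,'wrist')[:1]: print(n,np.round(r['point'],4),round(r['score'],2),proj(im,r['point']))
for n in ['fresh','fresh_fixed_tip','fresh_sprung_tip']:
    for r in spotter.landmark_of(n,'wrist')[:2]: print(n,np.round(r['point'],4),round(r['score'],2),proj(im,r['point']))
s=sensors.get_state();print(s['clock'],s['position'],s['ee_rot'],s['contact_force'],s['width'])
np.savez('w2.npz',**{k:np.array(im[k]) for k in ('color','intrinsics','R','t')})
E
```

```text
dock [ 0.5456 -0.2174  0.0035] 0.62 [255.8 102.6]
dock_brass [ 0.5569 -0.2554  0.0594] 0.7 [261.4 144.7]
dock_slot [ 0.5388 -0.1649  0.0589] 0.82 [257.4  33.8]
dock_home [ 0.5474 -0.2207  0.0615] 0.68 [257.1 104.3]
fresh [ 0.5592 -0.3011  0.1986] 0.69 [255.8 267.8]
fresh_fixed_tip [ 0.5682 -0.3435  0.1955] 0.98 [260.  334.4]
fresh_fixed_tip [ 0.4501 -0.4202  0.0017] 0.25 [157.5 255.3]
fresh_sprung_tip [ 0.5538 -0.2452  0.1961] 0.64 [263.2 154. ]
fresh_sprung_tip [ 7.019e-01 -4.203e-01  2.000e-04] 0.28 [348.7 281.4]
7.8 [ 0.5599279  -0.3002892   0.25090912] [2.37277822e-05 6.50019932e-01 7.59917158e-01 1.99200721e-05] [-1.09313299 -0.40565593 -2.66841844] 0.03926037790442283
```

View pics/w2.png

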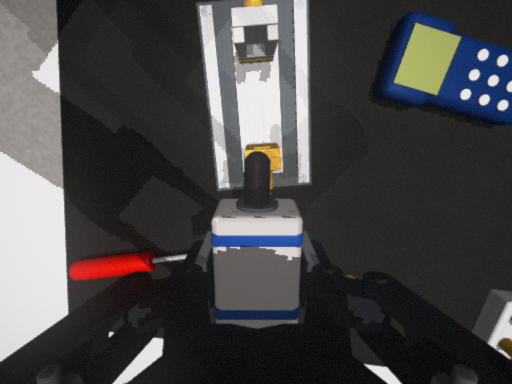

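```bash
python3 - <<'E'
from h import *
im=dict(np.load('w2.npz'))
c=im['color'][0:150,170:340,::-1]; cv2.imwrite('pics/w2c.png',cv2.resize(c,None,fx=4,fy=4,interpolation=cv2.INTER_CUBIC))
for uv in [(200,3),(219,188),(306,1),(310,183)]: print(uv,ray_z(im,uv,.01).round(4))
E
```

```text
(200, 3) [ 0.4779 -0.1354  0.01  ]
(219, 188) [ 0.5181 -0.3171  0.01  ]
(306, 1) [ 0.5791 -0.1178  0.01  ]
(310, 183) [ 0.6209 -0.2948  0.01  ]
```

View pics/w2c.png

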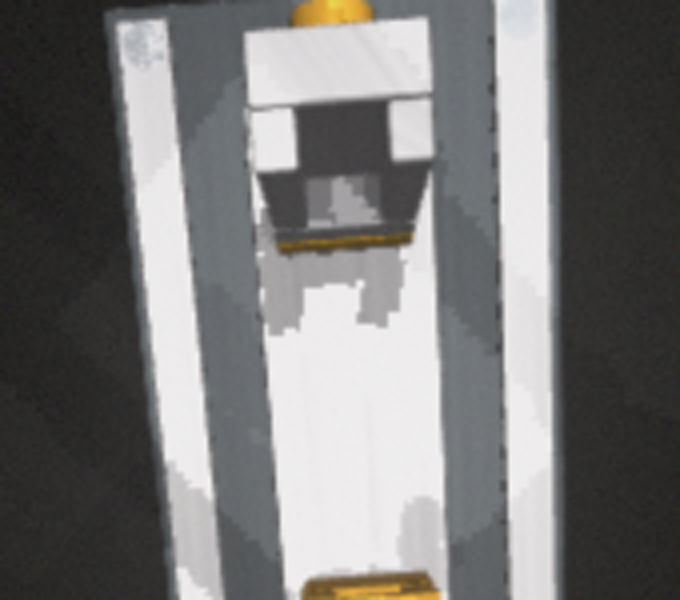

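The crop shows the aluminium port's top inner edge at full-image (234,43)–(277.5,40.5), its slot mouth at (244,42.5)–(267.5,41), and the brass port's top inner edge at (247,145)–(279,143).

```bash
python3 - <<'E'
from h import *
im=dict(np.load('w2.npz'))
f=lambda x,y:(170+(x+.5)/4-.5,(y+.5)/4-.5)
def P(n,x,y,z):
    p=ray_z(im,f(x,y),z);print(n,p.round(4));return p
def ang(n,a,b): d=b-a;print(n,'yaw',np.degrees(np.arctan2(d[1],d[0])).round(2),np.linalg.norm(d).round(4))
a=P('alu inner L',256,173,.102);b=P('alu inner R',431,161,.102);ang('alu inner',a,b);print((a+b)/2)
a2=P('slot mouth L',297,171,.102);b2=P('R',390,163,.102);ang('slot',a2,b2);print((a2+b2)/2)
a3=P('slot back L',299,106,.102);b3=P('R',388,101,.102);ang('back',a3,b3);print((a3+b3)/2)
c=P('brass in L',304,577,.069);d=P('R',440,573,.069);ang('brass',c,d);print((c+d)/2)
ang('ports',(c+d)/2,(a+b)/2)
e=P('bar L',264,350,.02);g=P('bar L',285,590,.02);ang('barL',g,e)
e=P('bar R',440,350,.02);g=P('bar R',447,590,.02);ang('barR',g,e)
e=P('plate L',106,15,.01);g=P('',172,600,.01);ang('plateL',g,e)
e=P('plate R',550,0,.01);g=P('',560,600,.01);ang('plateR',g,e)
# held cartridge: axis at z (tcp-0.056)
c=.2509-.0565
for uv in [(258,152),(258,205),(214,236),(302,236),(216,314),(299,314),]: print(uv,ray_z(im,uv,c+(0.015 if uv[1]>210 else 0)).round(4))
E
```

```text
alu inner L [ 0.5246 -0.1836  0.102 ]
alu inner R [ 0.5549 -0.177   0.102 ]
alu inner yaw 12.49 0.031
[ 0.53975208 -0.18029912  0.102     ]
slot mouth L [ 0.5318 -0.1822  0.102 ]
R [ 0.5478 -0.1784  0.102 ]
slot yaw 13.38 0.0165
[ 0.53976535 -0.18029631  0.102     ]
slot back L [ 0.5306 -0.1721  0.102 ]
R [ 0.5458 -0.1689  0.102 ]
back yaw 11.81 0.0155
[ 0.53823379 -0.17049865  0.102     ]
brass in L [ 0.5425 -0.2558  0.069 ]
R [ 0.5725 -0.2502  0.069 ]
brass yaw 10.63 0.0305
[ 0.55749997 -0.25303869  0.069     ]
ports yaw 103.71 0.0818
bar L [ 0.5232 -0.2065  0.02  ]
bar L [ 0.5369 -0.2654  0.02  ]
barL yaw 103.1 0.0605
bar R [ 0.5672 -0.1995  0.02  ]
bar R [ 0.5799 -0.2586  0.02  ]
barR yaw 102.08 0.0604
plate L [ 0.4742 -0.1363  0.01  ]
 [ 0.5058 -0.2743  0.01  ]
plateL yaw 102.91 0.1415
plate R [ 0.58   -0.1165  0.01  ]
 [ 0.6125 -0.2575  0.01  ]
plateR yaw 103.0 0.1447
(258, 152) [ 0.5514 -0.2449  0.1944]
(258, 205) [ 0.5554 -0.2699  0.1944]
(214, 236) [ 0.5378 -0.282   0.2094]
(302, 236) [ 0.5757 -0.276   0.2094]
(216, 314) [ 0.5433 -0.3222  0.2094]
(299, 314) [ 0.5825 -0.316   0.2094]
```

Dock axis measures about 102.8° (yaw 12.8°), with the aluminium inner face centred at A≈(0.5397,-0.1803). The cartridge yaw is 9° and its origin is under the TCP. I'll move to hover with the black tip about 6 mm inside the face plane, above the slot.

Call:
drive_tool --pt "-0.0018 0.0142 0 0.8" --pt "-0.0018 0.0142 -0.01 0.8" --pt "-0.0018 0.0142 -0.02 0.8" --pt "-0.0018 0.0142 -0.02 0.8" --pt "-0.0018 0.0142 -0.01 0.8"

```text
clock: 8.43
position: [0.5499, -0.2273, 0.1893]
ee_rot: [-0.001, 0.623, 0.783, -0.0]
contact_force: [-0.5, 0.1, -2.6]
width: 0.0392
```

Call:
drive_tool --pt "0 0 0 0" --pt "0 0 0 0" --pt "0 0 0 0" --pt "0 0 0 0" --pt "0 0 0 0"

```text
clock: 9.05
position: [0.551, -0.2296, 0.1911]
ee_rot: [0.0, 0.623, 0.782, 0.0]
contact_force: [-0.0, -0.4, -2.2]
width: 0.0394
```

```bash
python3 - <<'E'
from h import *
im=shot('wrist'); sc=shot('scene'); sd=shot('side')
np.savez('w3.npz',**{k:np.array(im[k]) for k in ('color','intrinsics','R','t')})
s=sensors.get_state();print(s['clock'],s['position'],s['ee_rot'],s['contact_force'],s['moment'],s['width'])
w=cv2.resize(im['color'][0:250,170:340],(510,600)[0:2] and (408,600),interpolation=cv2.INTER_CUBIC)
p=proj(sd,[.549,-.222,.09]).astype(int);q=proj(sc,[.549,-.222,.09]).astype(int)
def crop(i,p): return cv2.resize(i['color'][p[1]-45:p[1]+45,p[0]-58:p[0]+58],(387,300),interpolation=cv2.INTER_CUBIC)
out=np.hstack([w,np.vstack([crop(sd,p),crop(sc,q)])]);print(out.shape,p,q)
cv2.imwrite('pics/c3.png',out[:,:,::-1])
E
```

```text
9.2 [ 0.55091776 -0.22941316  0.19096622] [7.56181695e-05 6.23153504e-01 7.82099548e-01 4.61333302e-05] [-0.01800054  0.34878568 -1.75477441] [-0.01046784 -0.04727651 -0.00234657] 0.03955600137210287
(600, 795, 3) [278 249] [197 225]
```

View pics/c3.png

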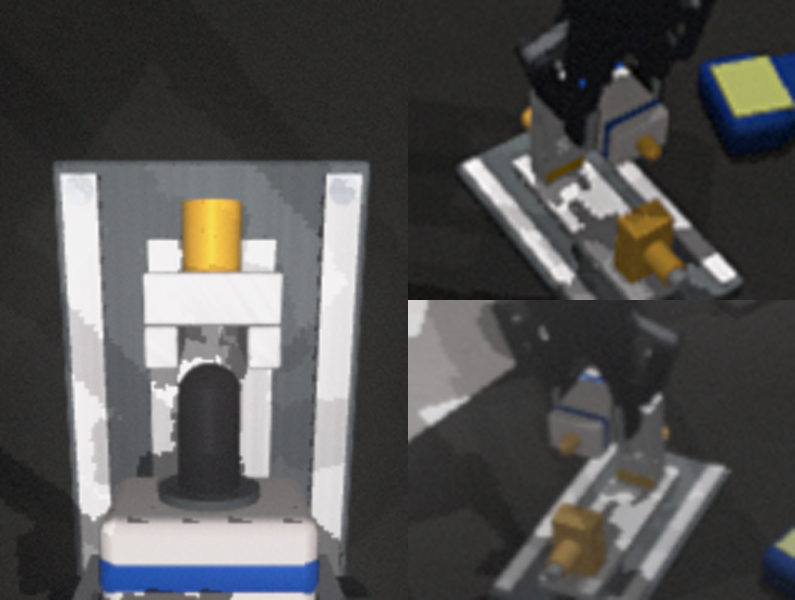

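Wrist crop: the plate looks symmetric and the black nozzle is at column ≈209, while the slot centre is ≈213, so there's a small offset to the left. I'll quantify it.

```bash
python3 - <<'E'
from h import *
im=dict(np.load('w3.npz'))
f=lambda x,y:(170+(x+.5)/2.4-.5,(y+.5)/2.4-.5)
P=lambda x,y,z: ray_z(im,f(x,y),z)
def yaw(a,b): d=b-a; return np.degrees(np.arctan2(d[1],d[0])).round(2)
L,R=P(144,367,.102),P(281,367,.102); sL,sR=P(178,367,.102),P(248,367,.102); bL,bR=P(178,325,.102),P(248,325,.102)
print('alu',(L+R)/2,yaw(L,R),'slot',(sL+sR)/2,'back',(bL+bR)/2)
print('plateL',yaw(P(77,570,.01),P(53,165,.01)),'plateR',yaw(P(343,570,.01),P(369,165,.01)))
z=.134
nb=(P(178,470,z)+P(240,470,z))/2; nt=(P(179,400,z)+P(240,400,z))/2; tip=P(209,364,z)
print('nozzle',nb,nt,tip,yaw(nb,nt))
hl,hr=P(100,550,z+.015),P(318,550,z+.015);print('housing',hl,hr,yaw(hl,hr),(hl+hr)/2)
t=np.radians(12.8);u=np.array([-np.sin(t),np.cos(t)]);x=np.array([np.cos(t),np.sin(t)])
A=((L+R)/2)[:2]
for n,p in [('A',A),('slot',((sL+sR)/2)[:2]),('nb',nb[:2]),('nt',nt[:2]),('tip',tip[:2]),('h',((hl+hr)/2)[:2]),('tcp',np.array([.5509,-.2294])),('plate mid',((P(77,570,.01)+P(343,570,.01))/2)[:2]),('plate mid',((P(53,165,.01)+P(369,165,.01))/2)[:2])]: print(n,'along',round((p-A)@u*1000,1),'lat',round((p-A)@x*1000,1))
E
```

```text
alu [ 0.53996104 -0.18034081  0.102     ] 12.86 slot [ 0.54007652 -0.18031444  0.102     ] back [ 0.53788029 -0.17078256  0.102     ]
plateL 102.8 plateR 102.75
nozzle [ 0.54269028 -0.19615174  0.134     ] [ 0.53965533 -0.18244601  0.134     ] [ 0.5380243  -0.17574372  0.134     ] 102.49
housing [ 0.5258118  -0.21093541  0.149     ] [ 0.56429157 -0.20215091  0.149     ] 12.86 [ 0.54505169 -0.20654316  0.149     ]
A along 0.0 lat 0.0
slot along 0.0 lat 0.1
nb along -16.0 lat -0.8
nt along -2.0 lat -0.8
tip along 4.9 lat -0.9
h along -26.7 lat -0.8
tcp along -50.3 lat -0.2
plate mid along -95.7 lat -0.2
plate mid along 57.2 lat -0.1
```

Call:
drive_tool --pt "0.0008 0.0002 -0.008 0" --pt "0 0 -0.012 0" --pt "0 0 -0.012 0" --pt "0 0 -0.008 0" --pt "0 0 -0.004 0"

```text
clock: 9.82
position: [0.5515, -0.2289, 0.146]
ee_rot: [-0.001, 0.623, 0.782, -0.0]
contact_force: [-0.7, 0.4, -2.2]
width: 0.0395
```

Call:
drive_tool --pt "0 0 0 0" --pt "0 0 0 0" --pt "-0.0002 0.001 0 0" --pt "-0.0002 0.001 0 0" --pt "0 0 0 0"

```text
clock: 10.45
position: [0.5513, -0.2269, 0.1471]
ee_rot: [0.0, 0.623, 0.782, 0.0]
contact_force: [-0.7, 0.7, -2.1]
width: 0.0393
```

Call:
drive_tool --pt "-0.0004 0.0016 0 0" --pt "-0.0003 0.0016 0 0" --pt "-0.0004 0.0016 0 0" --pt "-0.0003 0.0016 0 0" --pt "0 0 0 0"

```text
clock: 11.08
position: [0.5501, -0.2212, 0.1471]
ee_rot: [0.001, 0.623, 0.782, -0.0]
contact_force: [-0.9, -5.5, -2.3]
width: 0.0394
```

Call:
drive_tool --pt "-0.0004 0.0015 0 0" --pt "-0.0003 0.0015 0 0" --pt "0 0 0 0" --pt "0 0 0 0" --pt "0 0 0 0"

```text
clock: 11.7
position: [0.5495, -0.2184, 0.1471]
ee_rot: [0.001, 0.623, 0.782, -0.0]
contact_force: [-0.3, -5.9, -3.0]
width: 0.0391
```

Call:
drive_tool --pt "-0.0003 0.0014 0 0" --pt "-0.0003 0.0014 0 0" --pt "-0.0004 0.0014 0 0" --pt "-0.0003 0.0014 0 0" --pt "0 0 0 0"

```text
clock: 12.32
position: [0.5484, -0.2136, 0.1472]
ee_rot: [0.002, 0.623, 0.782, -0.001]
contact_force: [-0.2, -8.8, -2.8]
width: 0.0392
```

Call:
drive_tool --pt "0 0 0 0" --pt "0 0 0 0" --pt "0 0 0 0" --pt "0 0 0 0" --pt "0 0 0 0"

```text
clock: 12.95
position: [0.5484, -0.2137, 0.1472]
ee_rot: [0.002, 0.623, 0.782, -0.001]
contact_force: [-0.0, -8.7, -3.3]
width: 0.0392
```

```bash
python3 - <<'E'
from h import *
im=shot('wrist'); sc=shot('scene'); sd=shot('side')
np.savez('w4.npz',**{k:np.array(im[k]) for k in ('color','intrinsics','R','t')})
s=sensors.get_state();print(s['clock'],s['position'],s['ee_rot'],s['contact_force'],s['moment'],s['width'])
w=cv2.resize(im['color'][0:250,170:340],(408,600),interpolation=cv2.INTER_CUBIC)
p=proj(sd,[.549,-.222,.08]).astype(int);q=proj(sc,[.549,-.222,.08]).astype(int)
def crop(i,p): return cv2.resize(i['color'][p[1]-35:p[1]+35,p[0]-45:p[0]+45],(387,300),interpolation=cv2.INTER_CUBIC)
cv2.imwrite('pics/c4.png',np.hstack([w,np.vstack([crop(sd,p),crop(sc,q)])])[:,:,::-1])
E
```

```text
13.1 [ 0.54840905 -0.21372617  0.14721708] [ 0.00168576  0.62280088  0.78237802 -0.00092664] [ 1.14917458 -8.37630464 -3.1594564 ] [-1.3481613  -0.04288076  0.08974501] 0.03956436404820365
```

View pics/c4.png

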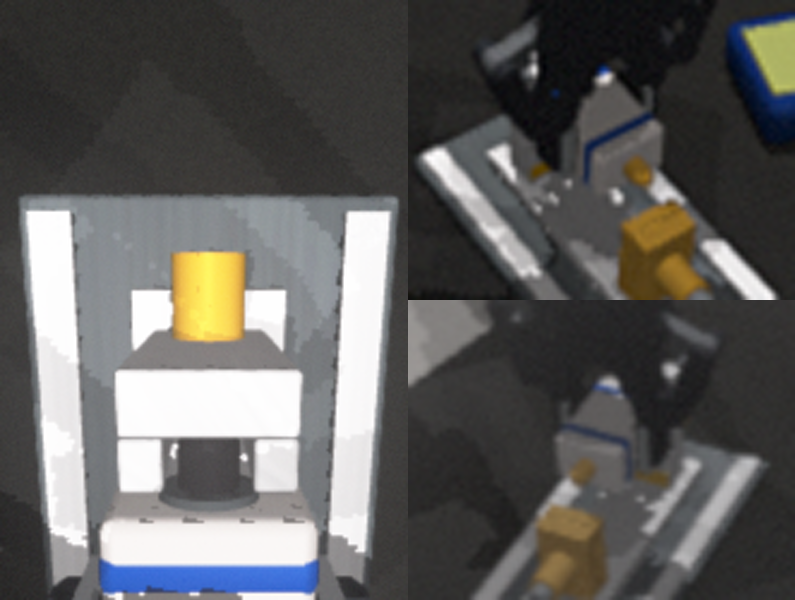

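Nozzle is centred in the slot (209 against 208) and the force is about 8.6 N, so it's pressed in about 12 mm. One mm more for clearance, then down gently.

Call:
drive_tool --pt "-0.0001 0.0005 0 0" --pt "-0.0001 0.0005 0 0" --pt "0 0 0 0" --pt "0 0 -0.003 0" --pt "0 0 -0.003 0"

```text
clock: 13.72
position: [0.5495, -0.2131, 0.1426]
ee_rot: [0.003, 0.623, 0.782, -0.0]
contact_force: [1.5, -7.8, 2.3]
width: 0.0394
```

Call:
drive_tool --pt "0 0 -0.003 0" --pt "0 0 -0.003 0" --pt "0 0 -0.003 0" --pt "0 0 0 0" --pt "0 0 0 0"

```text
clock: 14.35
position: [0.5499, -0.213, 0.133]
ee_rot: [0.004, 0.623, 0.782, 0.0]
contact_force: [2.5, -8.3, -2.7]
width: 0.0393
```

```bash
python3 - <<'E'
from h import *
im=shot('wrist'); sc=shot('scene'); sd=shot('side')
np.savez('w5.npz',**{k:np.array(im[k]) for k in ('color','intrinsics','R','t')})
for i in range(3):
  s=sensors.get_state();print(s['clock'],s['position'],s['ee_rot'],s['contact_force'],s['moment'],s['qd'].round(3))
  spotter.find_in('dock','side')
w=cv2.resize(im['color'][0:250,170:340],(408,600),interpolation=cv2.INTER_CUBIC)
p=proj(sd,[.549,-.222,.07]).astype(int);q=proj(sc,[.549,-.222,.07]).astype(int)
def crop(i,p): return cv2.resize(i['color'][p[1]-35:p[1]+35,p[0]-45:p[0]+45],(387,300),interpolation=cv2.INTER_CUBIC)
cv2.imwrite('pics/c5.png',np.hstack([w,np.vstack([crop(sd,p),crop(sc,q)])])[:,:,::-1])
E
```

```text
14.5 [ 0.54987077 -0.21295685  0.13298611] [3.51596751e-03 6.23146740e-01 7.82097029e-01 1.27039974e-04] [ 2.6441391  -8.88912166 -1.2465219 ] [-1.18878749 -0.42183427 -0.04621205] [-0.    -0.    -0.     0.     0.001  0.003]
14.55 [ 0.54987773 -0.21295323  0.13299555] [3.52270060e-03 6.23132484e-01 7.82108357e-01 1.24540596e-04] [ 3.26843389 -8.69596574 -1.95101053] [-1.21632175 -0.43055246 -0.00998733] [ 0.001 -0.     0.001  0.001  0.002 -0.   ]
14.6 [ 0.5498768  -0.21294438  0.13298543] [3.50659759e-03 6.23144717e-01 7.82098682e-01 1.28224048e-04] [ 2.92398667 -8.63415308 -2.77609914] [-1.16399297 -0.46498393 -0.0237773 ] [ 0.    -0.001 -0.001  0.003  0.    -0.001]
```

View pics/c5.png

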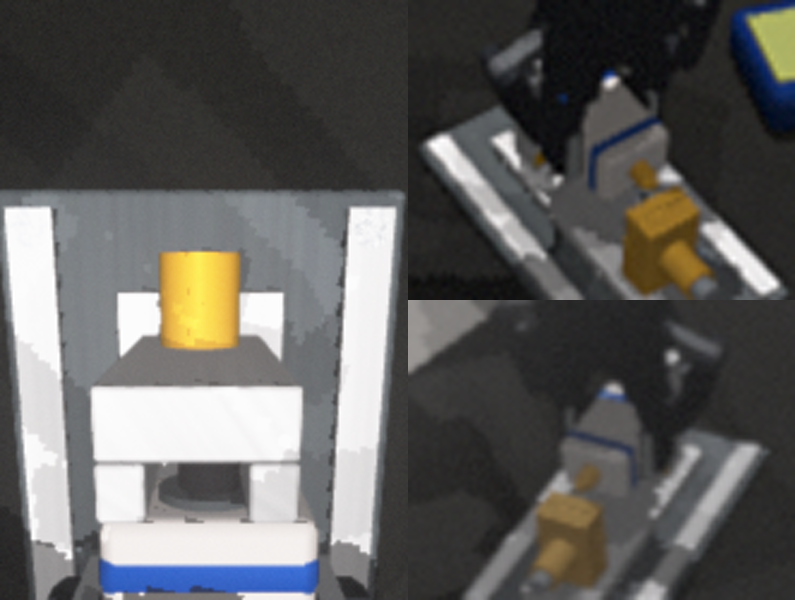

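Nozzle now sits ~12 px right of the slot centre, i.e. about 1.7 mm: the arm yields sideways under the spring load. I'll correct it back towards −x and continue down.

Call:
drive_tool --pt "-0.001 0 0 0" --pt "-0.0008 0 0 0" --pt "0 0 -0.001 0" --pt "0 0 -0.001 0" --pt "0 0 0 0"

```text
clock: 15.28
position: [0.5491, -0.2131, 0.1318]
ee_rot: [0.005, 0.623, 0.782, 0.001]
contact_force: [3.1, -7.9, 0.6]
width: 0.0391
```

Call:
drive_tool --pt "0 0 -0.002 0" --pt "0 0 -0.002 0" --pt "0 0 -0.002 0" --pt "0 0 0 0" --pt "0 0 0 0"

```text
clock: 15.9
position: [0.5483, -0.2131, 0.1252]
ee_rot: [0.004, 0.623, 0.782, 0.0]
contact_force: [3.3, -6.9, -2.0]
width: 0.0395
```

Call:
drive_tool --pt "-0.0001 0.0005 0 0" --pt "0 0 -0.002 0" --pt "0 0 -0.002 0" --pt "0 0 -0.002 0" --pt "0 0 0 0"

```text
clock: 16.52
position: [0.5482, -0.2127, 0.1194]
ee_rot: [0.004, 0.623, 0.782, 0.0]
contact_force: [3.2, -7.5, -0.9]
width: 0.0396
```

Call:
drive_tool --pt "0 0 -0.002 0" --pt "0 0 -0.001 0" --pt "0 0 -0.001 0" --pt "0 0 0 0" --pt "0 0 0 0"

```text
clock: 17.15
position: [0.5483, -0.2127, 0.1156]
ee_rot: [0.004, 0.623, 0.782, 0.0]
contact_force: [1.9, -8.0, -0.5]
width: 0.0395
```

Call:
drive_tool --pt "0 0 -0.001 0" --pt "0 0 -0.001 0" --pt "0 0 0 0" --pt "0 0 0 0" --pt "0 0 0 0"

```text
clock: 17.77
position: [0.5482, -0.2127, 0.1134]
ee_rot: [0.004, 0.623, 0.782, 0.0]
contact_force: [3.0, -8.5, -0.2]
width: 0.0396
```

```bash
python3 - <<'E'
from h import *
im=shot('wrist'); sc=shot('scene'); sd=shot('side')
s=sensors.get_state();print(s['clock'],s['position'],s['ee_rot'],s['contact_force'],s['moment'])
w=cv2.resize(im['color'][0:250,170:340],(408,600),interpolation=cv2.INTER_CUBIC)
p=proj(sd,[.555,-.24,.06]).astype(int);q=proj(sc,[.555,-.24,.06]).astype(int)
def crop(i,p): return cv2.resize(i['color'][p[1]-27:p[1]+27,p[0]-35:p[0]+35],(387,300),interpolation=cv2.INTER_CUBIC)
cv2.imwrite('pics/c6.png',np.hstack([w,np.vstack([crop(sd,p),crop(sc,q)])])[:,:,::-1])
E
```

```text
17.925 [ 0.54827078 -0.21268506  0.11343483] [3.95724737e-03 6.23125241e-01 7.82112038e-01 1.85852327e-04] [ 2.33678308 -7.82438425 -0.59481763] [-1.16763211 -0.3993136  -0.01896241]
```

View pics/c6.png

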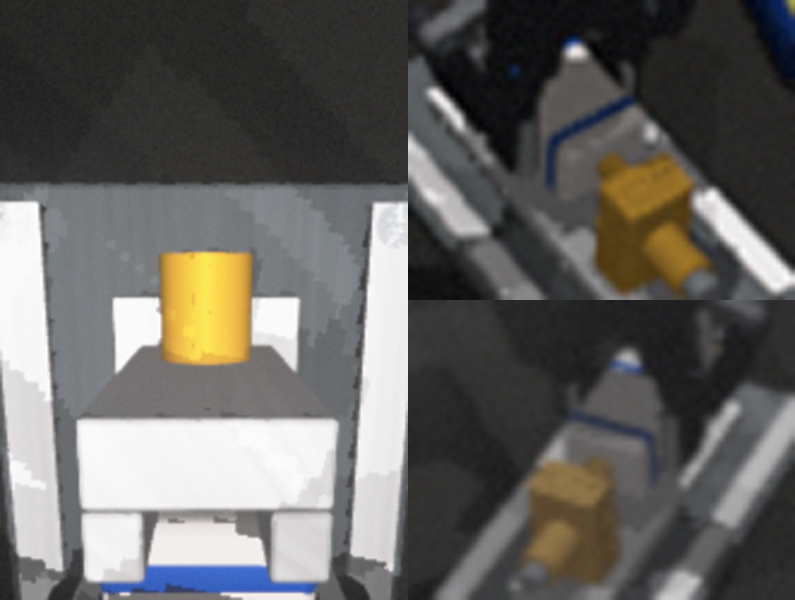

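The brass nozzle has passed down behind the brass port, and the black nozzle is centred in the slot. Now I'll ease back toward the brass port.

Call:
drive_tool --pt "0.0003 -0.0012 0 0" --pt "0.0004 -0.0012 0 0" --pt "0.0003 -0.0012 0 0" --pt "0 0 0 0" --pt "0 0 0 0"

```text
clock: 18.55
position: [0.5489, -0.2157, 0.1133]
ee_rot: [0.003, 0.623, 0.782, 0.0]
contact_force: [2.2, -6.7, -0.0]
width: 0.0392
```

```bash
cat > st.py <<'E'
from rig import sensors
import numpy as np
s=sensors.get_state();t=np.radians(12.8);u=np.array([-np.sin(t),np.cos(t)]);x=np.array([np.cos(t),np.sin(t)])
d=s['position'][:2]-[.53996,-.18034];F=s['contact_force']
print(s['clock'],'along mm',(d@u*1000).round(2),'pressed',(d@u*1000+46).round(2),'lat',(d@x*1000).round(2),'z',s['position'][2].round(4),'Fu',(F[:2]@u).round(1),'Fx',(F[:2]@x).round(1),'Fz',F[2].round(1),'M',s['moment'].round(2),s['ee_rot'].round(4))
E
python3 st.py
```

```text
18.55 along mm -36.48 pressed 9.52 lat 0.92 z 0.1133 Fu -7.0 Fx 0.7 Fz -0.0 M [-0.87 -0.34 -0.02] [3.200e-03 6.233e-01 7.820e-01 4.000e-04]
```

Call:
drive_tool --pt "0.0003 -0.0012 0 0" --pt "0.0003 -0.0012 0 0" --pt "0.0002 -0.0012 0 0" --pt "0 0 0 0" --pt "0 0 0 0"

```text
clock: 19.18
position: [0.5495, -0.2186, 0.1132]
ee_rot: [0.003, 0.623, 0.782, 0.001]
contact_force: [3.1, -4.5, 0.1]
width: 0.0399
```

```bash
python3 st.py
```

```text
19.175 along mm -39.41 pressed 6.59 lat 0.87 z 0.1132 Fu -5.0 Fx 2.0 Fz 0.1 M [-0.59 -0.28 -0.06] [0.0026 0.6234 0.7819 0.0008]
```

Call:
drive_tool --pt "0.0005 -0.0012 0 0" --pt "0.0005 -0.0012 0 0" --pt "0.0004 -0.0008 0 0" --pt "0 0 0 0" --pt "0 0 0 0"

```text
clock: 19.8
position: [0.5498, -0.221, 0.1124]
ee_rot: [0.001, 0.623, 0.782, 0.0]
contact_force: [3.7, -2.6, 3.8]
width: 0.0393
```

```bash
python3 st.py
```

```text
19.8 along mm -41.84 pressed 4.16 lat 0.57 z 0.1124 Fu -3.4 Fx 3.1 Fz 3.8 M [-0.28 -0.61 -0.13] [9.000e-04 6.232e-01 7.821e-01 5.000e-04]
```

Call:
drive_tool --pt "0.0005 0.0001 0.0004 0" --pt "0.0005 0.0001 0.0004 0" --pt "0 0 0 0" --pt "0 0 0 0" --pt "0 0 0 0"

```text
clock: 20.42
position: [0.5499, -0.2207, 0.1125]
ee_rot: [-0.0, 0.623, 0.782, -0.0]
contact_force: [3.1, -2.9, -0.5]
width: 0.0395
```

```bash
python3 st.py
```

```text
20.425 along mm -41.54 pressed 4.46 lat 0.72 z 0.1125 Fu -3.5 Fx 2.4 Fz -0.5 M [-0.42 -0.48 -0.18] [-2.000e-04  6.231e-01  7.822e-01 -0.000e+00]
```

Call:
drive_tool --pt "0.0005 -0.0008 0 0" --pt "0.0005 -0.0008 0.0002 0" --pt "0 0 0 0" --pt "0 0 0 0" --pt "0 0 0 0"

```text
clock: 21.05
position: [0.5504, -0.2222, 0.1126]
ee_rot: [-0.001, 0.623, 0.782, -0.0]
contact_force: [-0.0, -3.7, -1.8]
width: 0.0391
```

```bash
python3 st.py; python3 - <<'E'
from h import *
im=shot('wrist'); sc=shot('scene'); sd=shot('side')
w=cv2.resize(im['color'][100:300,170:340],(408,480),interpolation=cv2.INTER_CUBIC)
w=np.vstack([w,np.zeros((120,408,3),np.uint8)])
p=proj(sd,[.555,-.24,.06]).astype(int);q=proj(sc,[.555,-.24,.06]).astype(int)
def crop(i,p): return cv2.resize(i['color'][p[1]-27:p[1]+27,p[0]-35:p[0]+35],(387,300),interpolation=cv2.INTER_CUBIC)
cv2.imwrite('pics/c7.png',np.hstack([w,np.vstack([crop(sd,p),crop(sc,q)])])[:,:,::-1])
E
```

```text
21.05 along mm -43.11 pressed 2.89 lat 0.88 z 0.1126 Fu -3.6 Fx -0.8 Fz -1.8 M [-0.45 -0.01 -0.01] [-8.000e-04  6.230e-01  7.823e-01 -3.000e-04]
```

View pics/c7.png

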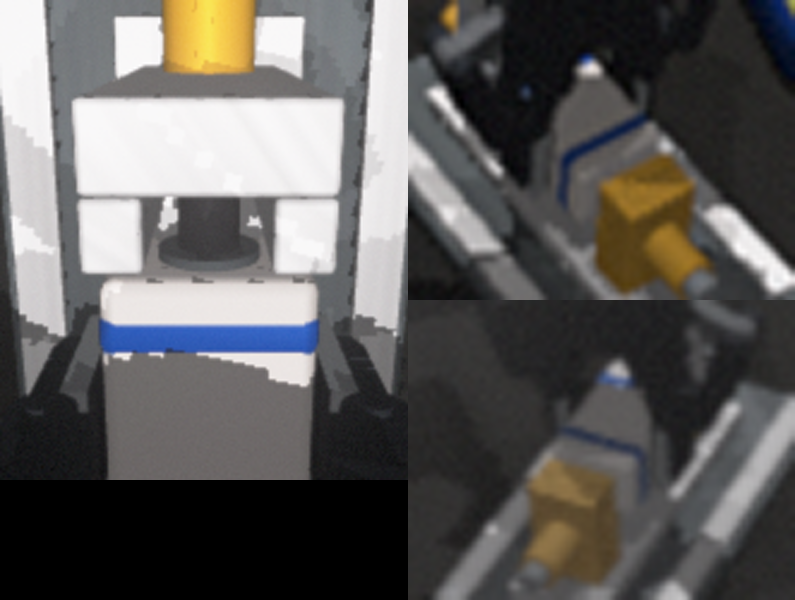

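Nearly home: pressed in ≈2.9 mm, sideways force ≈0, and the brass nozzle has disappeared into its port. I'll ease back a little more to feel the end.

Call:
drive_tool --pt "0.0001 -0.0005 0 0" --pt "0.0001 -0.0005 0 0" --pt "0 0 0 0" --pt "0 0 0 0" --pt "0 0 0 0"

```text
clock: 21.82
position: [0.5505, -0.2225, 0.1126]
ee_rot: [-0.001, 0.623, 0.782, 0.0]
contact_force: [-2.7, 2.9, -1.9]
width: 0.0393
```

```bash
python3 st.py
```

```text
21.825 along mm -43.45 pressed 2.55 lat 0.93 z 0.1126 Fu 3.4 Fx -2.0 Fz -1.9 M [0.35 0.37 0.01] [-1.200e-03  6.231e-01  7.821e-01  2.000e-04]
```

End stop felt (the force reversed to +3.4 N), so it's home. I'll relax the arm, then release gently.

Call:
drive_tool --pt "-0.0003 0.0004 -0.0004 0" --pt "-0.0002 0 -0.0004 0" --pt "0 0 0 0" --pt "0 0 0 0" --pt "0 0 0 0" --force 20

```text
clock: 22.45
position: [0.5505, -0.2225, 0.1125]
ee_rot: [-0.0, 0.623, 0.782, 0.0]
contact_force: [-3.6, 4.2, 2.8]
width: 0.0397
```

```bash
python3 st.py
```

```text
22.45 along mm -43.44 pressed 2.56 lat 0.9 z 0.1125 Fu 4.9 Fx -2.6 Fz 2.8 M [ 0.5   0.56 -0.01] [-4.000e-04  6.231e-01  7.821e-01  2.000e-04]
```

Call:
drive_tool --pt "0 0 0 0" --pt "0 0 0 0" --pt "0 0 0 0" --pt "0 0 0 0" --pt "0 0 0 0" --jaw 0.06

```text
clock: 23.08
position: [0.5508, -0.223, 0.1121]
ee_rot: [0.0, 0.623, 0.782, 0.0]
contact_force: [0.8, -0.1, 0.1]
width: 0.0603
```

```bash
python3 st.py
```

```text
23.075 along mm -44.05 pressed 1.95 lat 1.15 z 0.1121 Fu -0.3 Fx 0.8 Fz 0.1 M [-0.   -0.01 -0.01] [2.000e-04 6.231e-01 7.822e-01 0.000e+00]
```

Released and the force is zero. I'll open a bit more, retreat straight up, then look.

Call:
drive_tool --pt "0 0 0.005 0" --pt "0 0 0.02 0" --pt "0 0 0.03 0" --pt "0 0 0.04 0" --pt "0 0 0.04 0" --jaw 0.07

```text
clock: 23.7
position: [0.5506, -0.2229, 0.2486]
ee_rot: [0.0, 0.623, 0.782, 0.0]
contact_force: [0.7, -0.2, 0.2]
width: 0.0701
```

Call:
drive_tool --pt "0 -0.01 0.01 0" --pt "0 -0.01 0 0" --pt "0 0 0 0" --pt "0 0 0 0" --pt "0 0 0 0"

```text
clock: 24.32
position: [0.5504, -0.2427, 0.2561]
ee_rot: [-0.001, 0.623, 0.782, -0.0]
contact_force: [0.3, 0.3, 0.5]
width: 0.0703
```

```bash
python3 st.py; python3 - <<'E'
from h import *
im=shot('wrist'); sc=shot('scene'); sd=shot('side')
np.savez('w8.npz',**{k:np.array(im[k]) for k in ('color','intrinsics','R','t')})
w=cv2.resize(im['color'][60:310,170:340],(408,600),interpolation=cv2.INTER_CUBIC)
p=proj(sd,[.552,-.225,.06]).astype(int);q=proj(sc,[.552,-.225,.06]).astype(int)
def crop(i,p): return cv2.resize(i['color'][p[1]-27:p[1]+27,p[0]-35:p[0]+35],(387,300),interpolation=cv2.INTER_CUBIC)
cv2.imwrite('pics/c8.png',np.hstack([w,np.vstack([crop(sd,p),crop(sc,q)])])[:,:,::-1])
E
```

```text
24.325 along mm -63.09 pressed -17.09 lat -3.59 z 0.2561 Fu 0.2 Fx 0.3 Fz 0.5 M [-0.03 -0.05 -0.06] [-1.000e-03  6.231e-01  7.822e-01 -1.000e-04]
```

View pics/c8.png

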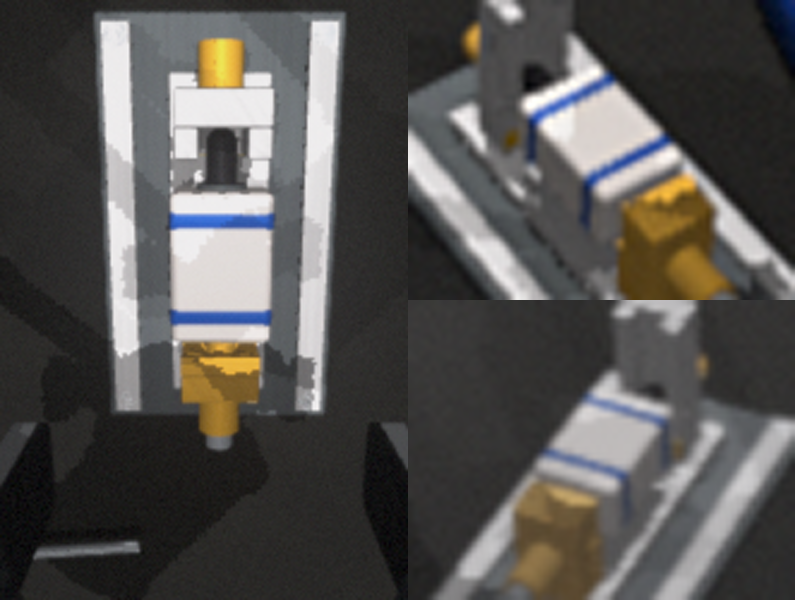

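The cartridge is seated level and aligned: housing at crop rows 195–340, black nozzle in the slot, brass nozzle in its port. One numeric check of the gaps.

```bash
python3 - <<'E'
from h import *
im=dict(np.load('w8.npz'))
f=lambda x,y:(170+(x+.5)/2.4-.5,60+(y+.5)/2.4-.5)
t=np.radians(12.8);u=np.array([-np.sin(t),np.cos(t)]);A=np.array([.53996,-.18034])
for n,x,y,z in [('alu face',222,157,.102),('alu row187',222,187,.02),('housing +y',222,197,.07),('housing -y',222,339,.07),('brass top edge?',221,357,.069),('brass back',221,403,.069)]:
    print(n,((ray_z(im,f(x,y),z)[:2]-A)@u*1000).round(1))
for c in ('wrist',):
  shot(c)
  for n in ('fresh','fresh_fixed_tip','fresh_sprung_tip'):
    for r in spotter.landmark_of(n,c)[:1]: print(n,np.round(r['point'],4),r['score'],((np.array(r['point'][:2])-A)@u*1000).round(1))
E
```

```text
alu face 0.4
alu row187 -15.9
housing +y -15.6
housing -y -72.0
brass top edge? -80.0
brass back -100.2
fresh [ 0.5509 -0.2238  0.0565] 0.74 -44.8
fresh_fixed_tip [ 0.5594 -0.2637  0.057 ] 0.57 -85.6
fresh_sprung_tip [ 0.5355 -0.1665  0.0589] 0.66 14.5
```

```bash
python3 -c "
from rig import manip
print(manip.sign_off())"
```

```text
the job is handed in; nothing more can be done
None
```

The blue-banded cartridge is in the dock and the job was handed in at about 24.4 s, with the gripper open and clear above the dock.

**What I did:** I lowered the black nozzle into the aluminium slot and pressed it in about 12–13 mm. The highest spring force I read was about 9 N. I then took the brass nozzle down beside its port, eased back until I felt the end stop, and let go.

**Last checks:**
- **End stop:** the force along the axis reversed to between +3 and +5 N at an estimated 2.6 mm of remaining press-in, against the nominal 3 mm.
- **After letting go:** the force on the tool was zero. The final picture shows the cartridge level and aligned, with the brass nozzle in its port and the black one in the slot.
- **Poppet:** I never saw it. That it is pushed in follows only from the felt end stop.

**What disagreed:**
- **Housing gap:** the gap between the housing and the brass port measured about 8 mm in the picture, against a nominal 6 mm. I put this down to the bevelled edge and the camera calibration.
- **Brass tip position:** the network's estimate was about 2 mm off mine, within its stated error.
- **Sideways drift:** the arm moved about 1.7 mm sideways under the spring load on the way down. I corrected it before the fit.

I did not touch the orange-banded cartridge or anything else on the bench. I viewed 11 pictures, one over the budget.

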